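# Turn over and sort tested power supplies

## Task

Turn each of the two black power supplies over to see the colour in the small window of its underside, and lay it window side up, flat on the floor of the tray of that colour (mostly green in the green tray, mostly red in the red tray; both may belong in the same tray). Set the units down gently, without dropping or toppling them, and leave the bottle, the dish and the spool where they are.

Things in the scene. Friction and masses are not known exactly. Their poses are not given: they have to be found in the camera images.
- psu_a_center (a point): One unit: centre (half-way up) of a sealed power supply: black plastic block 92 x 52 x 44 mm (its x, y, z), 0.2 to 0.45 kg, stable when stood on either flat 52 x 44 mm end. It starts lying with its grey-labelled top (its +z) up; round metal socket at its +x end
- psu_b_center (a point): The other unit, the same to look at: centre (half-way up) of a sealed power supply: black plastic block 92 x 52 x 44 mm (its x, y, z), 0.2 to 0.45 kg, stable when stood on either flat 52 x 44 mm end. It starts lying with its grey-labelled top (its +z) up; round metal socket at its +x end
- psu_a_window (a point): middle of the underside (-z face, 22 mm below the centre, same axes) of psu_a: a 36 x 11 mm window (long along x) shows its marker roller, bright green or bright red, the rest of that face is black. Now and then a strip of the other colour shows beside it: the larger part counts. Each unit is set anew at each start, both may be alike, and turning the unit does not change it
- psu_b_window (a point): middle of the underside (-z face, 22 mm below the centre, same axes) of psu_b: a 36 x 11 mm window (long along x) shows its marker roller, bright green or bright red, the rest of that face is black. Now and then a strip of the other colour shows beside it: the larger part counts. Each unit is set anew at each start, both may be alike, and turning the unit does not change it
- tray_green_floor (a point): Green tray: shallow fixed green plastic tray, 210 x 160 mm outside (its x, y), 5 mm walls, rim 14 mm above the bench; this point is the middle of its inner floor, 5 mm above the bench. It holds two units side by side along its x, each with its long side along the tray's y
- tray_red_floor (a point): Red tray: shallow fixed red plastic tray, 210 x 160 mm outside (its x, y), 5 mm walls, rim 14 mm above the bench; this point is the middle of its inner floor, 5 mm above the bench. It holds two units side by side along its x, each with its long side along the tray's y
- flux_bottle: bystander: small green bottle with a white cap, 36 mm across, 75 mm tall; origin at the centre of its underside
- dish: bystander: magenta dish, 90 mm across, 28 mm high; origin at the centre of its underside
- spool: bystander: blue flanged spool with a metal core, 64 mm across, 40 mm high, standing on a flange; origin at the centre of its underside

How it is judged (in metres and radians):
At the end, for the whole second after the job is handed in: Each unit lies released and at rest, window up and level within 0.1 rad, on the floor of the tray whose colour fills most of its window (either tray if about equal): centre within 85 mm of the tray's middle along its x, 60 mm along its y, at most 26 mm above its floor (((z of psu_a_green in the frame of psu_a_center below 0.002 m and x of psu_a_center in the frame of tray_green_floor between -0.085 and 0.085 m and y of psu_a_center in the frame of tray_green_floor between -0.06 and 0.06 m and z of psu_a_center in the frame of tray_green_floor below 0.026 m and angle between psu_a_center's own z axis and vertical above 3.04 rad) or (z of psu_a_green in the frame of psu_a_center above -0.002 m and x of psu_a_center in the frame of tray_red_floor between -0.085 and 0.085 m and y of psu_a_center in the frame of tray_red_floor between -0.06 and 0.06 m and z of psu_a_center in the frame of tray_red_floor below 0.026 m and angle between psu_a_center's own z axis and vertical above 3.04 rad)) and linear speed of each of psu_a, psu_b below 0.02 m/s and angular speed of each of psu_a, psu_b below 0.1 rad/s and ((z of psu_b_green in the frame of psu_b_center below 0.002 m and x of psu_b_center in the frame of tray_green_floor between -0.085 and 0.085 m and y of psu_b_center in the frame of tray_green_floor between -0.06 and 0.06 m and z of psu_b_center in the frame of tray_green_floor below 0.026 m and angle between psu_b_center's own z axis and vertical above 3.04 rad) or (z of psu_b_green in the frame of psu_b_center above -0.002 m and x of psu_b_center in the frame of tray_red_floor between -0.085 and 0.085 m and y of psu_b_center in the frame of tray_red_floor between -0.06 and 0.06 m and z of psu_b_center in the frame of tray_red_floor below 0.026 m and angle between psu_b_center's own z axis and vertical above 3.04 rad))); the robot touches nothing.
It fails at once if the bottle is moved more than 20 mm (distance of flux_bottle from where it was at the start of the episode above 0.02 m).
It fails at once if the dish is moved more than 20 mm (distance of dish from where it was at the start of the episode above 0.02 m).
It fails at once if the spool is moved more than 20 mm (distance of spool from where it was at the start of the episode above 0.02 m).
It fails at once if a unit is dropped (falls freely by more than about 13 mm) ((contact force between psu_a and anything else below 0.1 N and linear speed of psu_a above 0.5 m/s) or (contact force between psu_b and anything else below 0.1 N and linear speed of psu_b above 0.5 m/s)).
It fails at once if a unit is toppled or slammed (moves faster than 0.3 m/s while it touches the bench or a tray) ((contact force between psu_a and table above 1 N and linear speed of psu_a above 0.3 m/s) or (contact force between psu_a and tray_green above 1 N and linear speed of psu_a above 0.3 m/s) or (contact force between psu_a and tray_red above 1 N and linear speed of psu_a above 0.3 m/s) or (contact force between psu_b and table above 1 N and linear speed of psu_b above 0.3 m/s) or (contact force between psu_b and tray_green above 1 N and linear speed of psu_b above 0.3 m/s) or (contact force between psu_b and tray_red above 1 N and linear speed of psu_b above 0.3 m/s)).
It also fails if it takes over 72 s, if anything falls off the work surface, if the arm or the gripper's body presses on something with over 40 N, if the wrist force passes 120 N, or if a joint passes its speed limit or range.

## Robot

A 6-joint arm with a two-finger parallel gripper is mounted at the origin on the work surface. World frame = base frame: x ahead of the robot, y to its left, z up, the work surface at z = 0. Lengths are in m, angles in degrees, forces in N, time in s.
With the tool pointing down it reaches from about 0.35 to 0.875 m from the base axis. Payload 4.2 kg.
Tool frame: the origin (TCP) lies where the fingers leave the gripper's body, on its centre line; the fingertips stand 70 mm ahead of it and the grasp point (between the pads) lies 51 mm ahead of it; z points along the fingers, y is the direction in which the jaws open and shut (so a half turn about z gives the same grasp; the last joint's range is limited). The gripper opens to 87 mm and grips with 3 to 60 N. Pads are 19 mm wide; open, the fingers measure 117 mm over their backs; the gripper's body (75 mm by 190 mm) begins 51 mm behind the grasp point.
Start: joints at [14.817, 22.042, 0.453, 0, -68.411, -14.817], TCP at [0.625, 0, 0.292] pointing down, gripper open.
Joint ranges: [-179.83, 179.83], [-69.29, 118.12], [-61.27, 80.66], [-181.25, 117.63], [-171.15, -9.14], [-177.46, 177.46]. Speed limits (degrees/s): [159.86, 159.86, 180, 180, 180, 180].

## Interface

Orientations are given as a 3x3 rotation matrix whose columns are the frame's x, y, z axes.
In Python, from station import sense, capture, camera_model, finish_job gives the robot as it stands.
- The arm moves only by the shell command python3 -m inch 'ROWS'. ROWS is JSON, a list of rows, each an object with "hand": the closure, from 0 (fully open) to 1 (shut); "slide": the shift along the world's x, y, z in cm, a list of three; "yaw": the turn about the world's z in rad. A call has 1 to 10 rows; each row is the pose to reach, as a shift and turn from the pose commanded when the call began; what a row does not reach only later rows make up. A row lasts 1/8 s, in which the tool goes at most 62.5 mm and 10.7 degrees, less where a joint would pass 70% of its speed; a pose out of reach is approached as far as the arm can. A call with a gripper value outside its range is refused whole. The fingers move at their own pace and stop on an object; the grip force is fixed at half the most. Time passes only in rows, so rows that repeat a pose let the fingers close. It gives the time, the measured TCP pose, the force and the opening at its end, in the units of the state.
- sense(): the state, without advancing time (a new reading comes with each control period).
- capture(name): name is "scene" or "side" or "wrist"; returns the picture (420x560x3 uint8, blue, green, red); there is no depth.
- camera_model(name): a dict with "mtx" (3x3 intrinsics, pixels), "xyz" and "orientation" of the camera in the world; the wrist camera has in their place "tool_from_camera" (4x4, takes a point from camera to tool coordinates, whose origin is the TCP and whose axes are the flange's). Camera axes: x right, y up, looking along -z (the intrinsics and any distortion apply to the point x, -y, -z); pixel columns grow to the right and rows downward; lengths in m; the calibration is good to about 2 mm. A picture is of the moment at which its call begins: read the wrist's pose just before it. camera_model takes no time and is no camera call.
- finish_job(): hands the job in, once; it reports no verdict.
The state is a dict: "time_s": time; "joints": joint angles; "joint_velocities": joint speeds; "effort": joint torques, N m; "tcp_pos": TCP position; "ee_rot": TCP orientation; "wrist_force": force on the tool from outside, world axes, zero at the start; "moment": the same for the moment, N m; "gripper_width": opening from 0.0 (shut) to 1.0 (fully open).
Only numpy, scipy, OpenCV 4.12 (cv2) and the standard library are available. Lean on these libraries where they do the work, as an engineer would, in place of code of your own. Each camera call takes 0.05 s, during which the arm holds its last target. There are 200 camera calls.

## Working session

There is one attempt and no reset: what is moved stays moved. The work goes in short steps, Python scripts to look and compute and a shell command to move; the robot and the scene stay as the last step left them, time stands still between calls to the robot, and variables do not carry over. Pictures are saved under pics/ and viewed, about 8 in all and at most 12, crops included, and the job is handed in when it is done.

```bash
mkdir -p pics; ls
cat > h.py <<'E'
import numpy as np, cv2
from station import sense, capture, camera_model
def cam(name):
    m=camera_model(name); K=np.array(m['mtx'])
    if name=='wrist':
        s=sense(); T=np.array(m['tool_from_camera']); R0=np.array(s['ee_rot']); 
        return K, R0@T[:3,:3], R0@T[:3,3]+np.array(s['tcp_pos']), m
    return K, np.array(m['orientation']), np.array(m['xyz']), m
def ray(c,uv):
    K,R,p,_=c; d=np.linalg.inv(K)@np.array([uv[0],uv[1],1.]); d=R@(d*[1,-1,-1]); return p,d
def onplane(c,uv,z):
    p,d=ray(c,uv); return p+d*(z-p[2])/d[2]
def cross(c1,uv1,c2,uv2):
    p,d=ray(c1,uv1);q,e=ray(c2,uv2); s=np.linalg.lstsq(np.c_[d,-e],q-p,rcond=None)[0]
    a=p+s[0]*d;b=q+s[1]*e; return (a+b)/2,np.linalg.norm(a-b)
def proj(c,X):
    K,R,p,_=c; v=R.T@(np.array(X)-p)*[1,-1,-1]; v=K@v; return v[:2]/v[2]
E
python3 - <<'E'
from h import *
np.set_printoptions(precision=3,suppress=True)
ims=[]
for n in ['scene','side','wrist']:
    c=cam(n); im=capture(n); cv2.imwrite(f'pics/{n}0.png',im); ims.append(im); print(n,c[3])
cv2.imwrite('pics/all0.png',np.hstack(ims[:2])[:, :] if 0 else cv2.resize(np.hstack(ims[:2]),(800,300)))
E
```

```text
pics
scene {'mtx': array([[436.275,   0.   , 277.786],
       [  0.   , 436.275, 205.14 ],
       [  0.   ,   0.   ,   1.   ]]), 'xyz': array([1.222, 0.409, 0.517]), 'orientation': array([[-0.537, -0.445,  0.717],
       [ 0.843, -0.3  ,  0.446],
       [ 0.017,  0.844,  0.536]])}
side {'mtx': array([[512.27 ,   0.   , 273.274],
       [  0.   , 512.27 , 217.033],
       [  0.   ,   0.   ,   1.   ]]), 'xyz': array([ 0.339, -0.916,  0.701]), 'orientation': array([[ 0.961,  0.159, -0.225],
       [-0.275,  0.558, -0.783],
       [ 0.001,  0.815,  0.58 ]])}
wrist {'mtx': array([[321.595,   0.   , 283.579],
       [  0.   , 321.595, 210.54 ],
       [  0.   ,   0.   ,   1.   ]]), 'tool_from_camera': array([[-0.   ,  0.954,  0.301,  0.083],
       [ 1.   ,  0.   ,  0.001, -0.   ],
       [ 0.001,  0.301, -0.954, -0.092],
       [ 0.   ,  0.   ,  0.   ,  1.   ]])}
```

View pics/scene0.png

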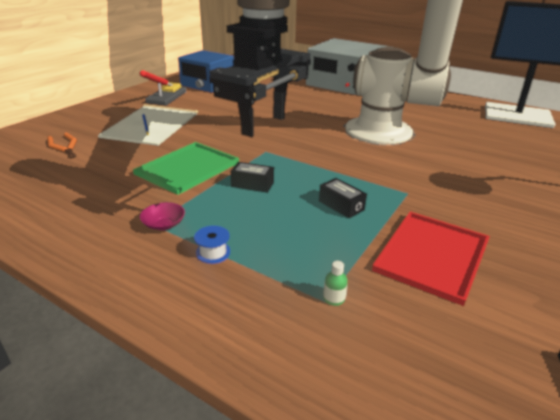

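View pics/side0.png

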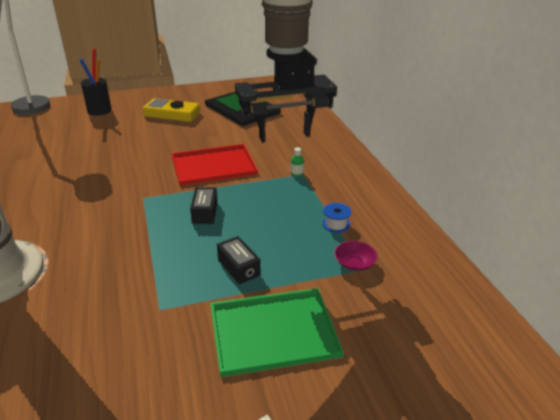

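```bash
cat > m.py <<'E'
from h import *
np.set_printoptions(precision=3,suppress=True)
def blobs(mask,amin):
    n,l,st,ce=cv2.connectedComponentsWithStats(mask.astype(np.uint8)); 
    return [(l==i).astype(np.uint8) for i in range(1,n) if st[i,4]>amin]
E
cat > a.py <<'E'
from m import *
C={n:cam(n) for n in('scene','side')}; I={n:cv2.imread(f'pics/{n}0.png') for n in C}
roi={'scene':{'a':(175,160,285,200),'b':(310,170,375,225)},'side':{'a':(210,232,270,285),'b':(182,180,225,228)}}
top={}
for n in C:
    hsv=cv2.cvtColor(I[n],cv2.COLOR_BGR2HSV)
    for t,lo,hi in(('green',45,75),('red',0,6)):
        m=(hsv[...,0]>=lo)&(hsv[...,0]<=hi)&(hsv[...,1]>190)&(hsv[...,2]>60)
        b=max(blobs(m,300),key=lambda x:x.sum()); ct=cv2.findContours(b,0,2)[0][0]
        q=cv2.approxPolyDP(cv2.convexHull(ct),6,True)[:,0]
        P=np.array([onplane(C[n],u,0.014)[:2] for u in q]); print(n,t,len(q),P.tolist() if 0 else P.round(3).ravel())
    for u,(x0,y0,x1,y1) in roi[n].items():
        g=I[n][y0:y1,x0:x1].max(2); d=g<62
        b=max(blobs(d,20),key=lambda x:x.sum()); hull=cv2.convexHull(cv2.findContours(b,0,2)[0][0])
        hm=cv2.drawContours(np.zeros_like(b),[hull],-1,1,-1); hm=cv2.erode(hm,np.ones((3,3)))
        s=I[n][y0:y1,x0:x1]; lab=(s.min(2)>75)&(hm>0)
        ys,xs=np.nonzero(lab); r=cv2.minAreaRect(np.c_[xs,ys].astype(np.float32)); cc=np.array([r[0][0]+x0,r[0][1]+y0])
        bp=cv2.boxPoints(r)+[x0,y0]; W=np.array([onplane(C[n],p,.044)[:2] for p in bp]); e=max([W[1]-W[0],W[2]-W[1]],key=np.linalg.norm)
        top[n,u]=cc; print(n,u,'lab',lab.sum(),cc,'xy',onplane(C[n],cc,.044)[:2],'ang',np.degrees(np.arctan2(e[1],e[0])),np.linalg.norm(e))
        q=cv2.approxPolyDP(hull,3,True)[:,0]+[x0,y0]; print('  hull',q.ravel())
for u in 'ab': print(u,cross(C['scene'],top['scene',u],C['side'],top['side',u]))
vis=np.hstack([cv2.resize(I['scene'][150:230,170:380],None,fx=3.5,fy=3.5,interpolation=2)[:280,:735]])
v2=cv2.resize(I['side'][175:290,175:275],None,fx=3,fy=3,interpolation=2)
V=np.zeros((640,740,3),np.uint8);V[:vis.shape[0],:vis.shape[1]]=vis;V[285:285+345,:300]=v2;cv2.imwrite('pics/crop0.png',V[:600])
E
python3 a.py
```

```text
Traceback (most recent call last):
  File "a.py", line 9, in <module>
    b=max(blobs(m,300),key=lambda x:x.sum()); ct=cv2.findContours(b,0,2)[0][0]
ValueError: max() iterable argument is empty
```

```bash
python3 - <<'E'
import cv2
a=cv2.imread('pics/scene0.png');h=cv2.cvtColor(a,cv2.COLOR_BGR2HSV);print(h[165,190],h[255,430],a[178,250],a[184,250],a[170,252],a[180,275],h[213,160])
E
sed -i 's/hsv\[...,1\]>190/hsv[...,1]>150/; s/lo)&(hsv/lo)\&(hsv/' a.py; sed -i "s/('red',0,6)/('red',0,4)/;s/('green',45,75)/('green',50,75)/" a.py; python3 a.py
```

```text
[ 65 141 166] [  1 190 211] [41 46 43] [42 47 43] [147 164 166] [113 121  71] [168 179 178]Traceback (most recent call last):
  File "a.py", line 9, in <module>
    b=max(blobs(m,300),key=lambda x:x.sum()); ct=cv2.findContours(b,0,2)[0][0]
ValueError: max() iterable argument is empty
```

```bash
sed -i 's/hsv\[...,1\]>150/hsv[...,1]>115/' a.py;  python3 a.py
```

```text
scene green 4 [ 0.421 -0.215  0.627 -0.222  0.616 -0.376  0.417 -0.372]
scene red 4 [0.416 0.237 0.414 0.393 0.633 0.395 0.633 0.24 ]
scene a lab 169 [251.864 170.179] xy [ 0.496 -0.115] ang 116.6342141689511 0.07531640931005465
  hull [272 168 272 182 266 191 231 185 236 166]
scene b lab 202 [346.532 192.337] xy [0.465 0.11 ] ang 57.70402086304204 0.1245387915848315
  hull [321 185 364 193 363 209 350 216 319 200]
side green 4 [ 0.622 -0.242  0.603 -0.407  0.403 -0.389  0.417 -0.223]
side red 4 [0.623 0.242 0.417 0.216 0.417 0.388 0.618 0.387]
side a lab 398 [237.909 251.083] xy [ 0.492 -0.123] ang -74.14793673049728 0.08314510883805012
  hull [236 237 259 259 259 276 241 284 235 282 218 259 217 245]
side b lab 262 [203. 197.] xy [0.458 0.094] ang -100.42075474383422 0.06868361348186662
  hull [215 188 214 223 194 224 191 206 196 188]
a (array([ 0.492, -0.118,  0.041]), np.float64(0.0014702739214601046))
b (array([0.458, 0.106, 0.038]), np.float64(0.0032654365077079933))
```

View pics/crop0.png

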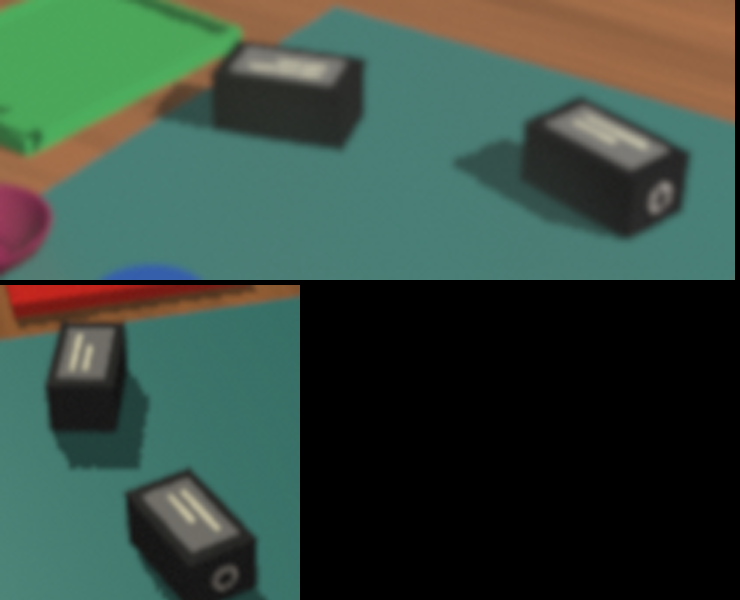

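Run:
```python
from m import *
s=sense();print(np.array(s['ee_rot']),s['time_s'],s['gripper_width'],s['wrist_force'])
c=cam('wrist')
for n,X in dict(a=(.492,-.118,.044),b=(.46,.105,.044)).items(): print(n,proj(c,X))
```

```text
[[-0.    -1.    -0.002]
 [-1.     0.    -0.   ]
 [ 0.     0.002 -1.   ]] 0.15 0.9975391615505478 [-0.286 -0.195 -0.015]
a [419.586  71.289]
b [422.745 275.579]
```

View pics/wrist0.png

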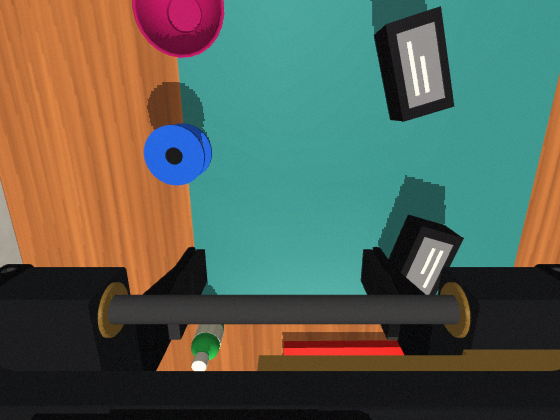

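Run:
```python
from m import *
c=cam('wrist'); im=cv2.imread('pics/wrist0.png')
for u,(x0,y0,x1,y1) in dict(a=(370,0,465,130),b=(395,205,470,300)).items():
    s=im[y0:y1,x0:x1].astype(int); lab=(s.min(2)>90)&(s.max(2)-s.min(2)<40)
    b=max(blobs(cv2.morphologyEx(lab.astype(np.uint8),cv2.MORPH_CLOSE,np.ones((3,3))),50),key=lambda x:x.sum())
    q=cv2.findContours(b,0,2)[0][0][:,0]+[x0,y0]
    W=np.array([onplane(c,p,.044)[:2]*1000 for p in q],np.float32)
    r=cv2.minAreaRect(W); bp=cv2.boxPoints(r); e=max([bp[1]-bp[0],bp[2]-bp[1]],key=np.linalg.norm)
    print(u,b.sum(),r,'long axis deg',np.degrees(np.arctan2(e[1],e[0])), cv2.minAreaRect(q.astype(np.float32)))
```

```text
a 2897 ((491.2236328125, -122.44195556640625), (36.0003776550293, 69.75212860107422), 16.787778854370117) long axis deg -73.2122 ((421.31072998046875, 64.62092590332031), (80.26535034179688, 39.38099670410156), 80.04937744140625)
b 1473 ((457.338623046875, 92.97897338867188), (68.17909240722656, 35.95734786987305), 73.39326477050781) long axis deg 73.39326 ((427.53656005859375, 264.1707458496094), (29.33407211303711, 55.45536422729492), 24.775142669677734)
```

```bash
python3 -m inch '[{"hand":0,"slide":[-5,-5,-3],"yaw":0.15},{"hand":0,"slide":[-9,-10,-6],"yaw":0.293},{"hand":0,"slide":[-12.5,-15.3,-9],"yaw":0.293},{"hand":0,"slide":[-12.5,-15.3,-13],"yaw":0.293},{"hand":0,"slide":[-12.5,-15.3,-17],"yaw":0.293},{"hand":0,"slide":[-12.5,-15.3,-20],"yaw":0.293},{"hand":0,"slide":[-12.5,-15.3,-21.7],"yaw":0.293},{"hand":0,"slide":[-12.5,-15.3,-21.7],"yaw":0.293}]'
python3 - <<'E'
from m import *
cv2.imwrite('pics/w1.png',capture('wrist'));print(sense()['wrist_force'])
E
```

```text
time_s: 1.15
tcp_pos: [0.4991, -0.153, 0.0739]
ee_rot: [[0.289, -0.957, -0.004], [-0.957, -0.289, 0.0], [-0.001, 0.004, -1.0]]
wrist_force: [0.2, -0.4, 0.7]
gripper_width: 1.0
[-0.111  0.686  0.161]
```

View pics/w1.png

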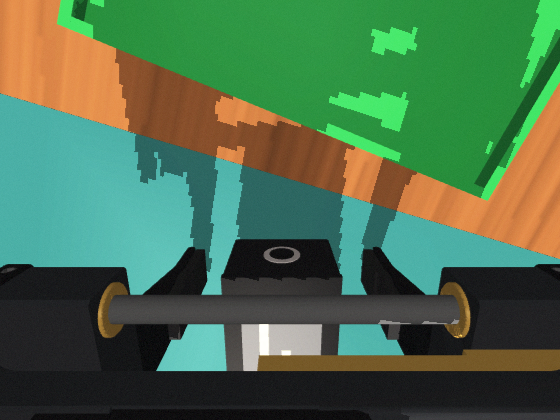

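```bash
python3 -m inch '[{"hand":1,"slide":[0,0,0],"yaw":0},{"hand":1,"slide":[0,0,0],"yaw":0},{"hand":1,"slide":[0,0,0],"yaw":0},{"hand":1,"slide":[0,0,0],"yaw":0},{"hand":1,"slide":[-0.05,0.2,0.8],"yaw":0},{"hand":1,"slide":[-0.17,0.6,1.6],"yaw":0},{"hand":1,"slide":[-0.35,1.1,2.5],"yaw":0},{"hand":1,"slide":[-0.35,1.1,2.5],"yaw":0}]'
python3 - <<'E'
from m import *
a=capture('side')[170:400,150:400]; s=sense();print(s['wrist_force'],s['moment'])
cv2.imwrite('pics/s1.png',cv2.resize(a,None,fx=2.4,fy=2.4,interpolation=2))
E
```

```text
time_s: 2.2
tcp_pos: [0.4968, -0.1415, 0.1012]
ee_rot: [[0.29, -0.957, 0.002], [-0.957, -0.29, 0.0], [0.0, -0.002, -1.0]]
wrist_force: [0.6, 0.5, -4.4]
gripper_width: 0.595
[-0.288 -0.045 -5.272] [-0.176 -0.044 -0.019]
```

View pics/s1.png

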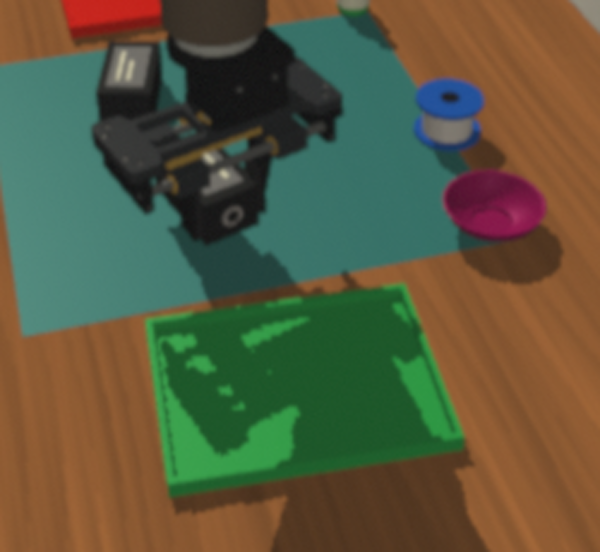

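```bash
python3 -m inch '[{"hand":1,"slide":[0,0,-1.2],"yaw":0},{"hand":1,"slide":[0,0,-2.3],"yaw":0},{"hand":0.415,"slide":[0,0,-2.3],"yaw":0},{"hand":0.415,"slide":[0,0,-2.3],"yaw":0},{"hand":0.415,"slide":[0,0,-2.3],"yaw":0}]'
python3 -c "
from station import sense
s=sense();print(s['wrist_force'],s['moment'],s['gripper_width'])"
python3 -m inch '[{"hand":0.408,"slide":[0,0,0],"yaw":0},{"hand":0.408,"slide":[0,0,0],"yaw":0},{"hand":0.408,"slide":[0,0,0],"yaw":0}]'
python3 -c "
from station import sense
s=sense();print(s['wrist_force'],s['moment'],s['gripper_width'])"
```

```text
time_s: 2.88
tcp_pos: [0.4962, -0.142, 0.0768]
ee_rot: [[0.289, -0.957, -0.001], [-0.957, -0.289, 0.0], [-0.0, 0.001, -1.0]]
wrist_force: [0.4, 0.0, -4.1]
gripper_width: 0.595
[ 0.43971841  0.01649106 -4.09534268] [-0.14034279  0.04667334  0.01682887] 0.5947658561097642
time_s: 3.25
tcp_pos: [0.4965, -0.1419, 0.0773]
ee_rot: [[0.289, -0.957, 0.0], [-0.957, -0.289, 0.0], [0.0, -0.0, -1.0]]
wrist_force: [-0.8, -0.7, -3.8]
gripper_width: 0.595
[-0.80756338 -0.65575965 -3.83409753] [-0.09217987  0.02124772  0.01027539] 0.5948664760062955
```

```bash
python3 -m inch '[{"hand":0.405,"slide":[0,0,0],"yaw":0},{"hand":0.405,"slide":[0,0,0],"yaw":0},{"hand":0.405,"slide":[-0.05,0.1,0.4],"yaw":0},{"hand":0.405,"slide":[-0.05,0.2,0.8],"yaw":0},{"hand":0.405,"slide":[-0.05,0.2,0.8],"yaw":0}]'
python3 -c "
from station import sense
s=sense();print(s['wrist_force'],s['moment'],s['gripper_width'])"
```

```text
time_s: 3.88
tcp_pos: [0.4962, -0.1399, 0.0858]
ee_rot: [[0.289, -0.957, 0.001], [-0.957, -0.289, -0.0], [0.0, -0.001, -1.0]]
wrist_force: [-0.7, -1.2, -2.1]
gripper_width: 0.596
[-0.72300961 -1.15489217 -2.12158397] [0.0549055  0.13622535 0.05614706] 0.5963925855588044
```

```bash
python3 -m inch '[{"hand":0.405,"slide":[-0.05,0.2,0.5],"yaw":0},{"hand":0.405,"slide":[-0.15,0.5,1.0],"yaw":0},{"hand":0.405,"slide":[-0.27,0.9,1.5],"yaw":0},{"hand":0.405,"slide":[-0.4,1.3,2.0],"yaw":0},{"hand":0.405,"slide":[-0.55,1.8,2.5],"yaw":0},{"hand":0.405,"slide":[-0.55,1.8,2.5],"yaw":0}]'
python3 - <<'E'
from m import *
a=capture('side')[170:400,150:400]; s=sense();print(s['wrist_force'],s['moment'])
cv2.imwrite('pics/s2.png',cv2.resize(a,None,fx=2.4,fy=2.4,interpolation=2))
E
```

```text
time_s: 4.62
tcp_pos: [0.4905, -0.1215, 0.1108]
ee_rot: [[0.289, -0.957, 0.001], [-0.957, -0.289, 0.0], [0.0, -0.001, -1.0]]
wrist_force: [0.3, -0.0, -0.3]
gripper_width: 0.598
[-0.455  0.208 -1.9  ] [0.215 0.12  0.046]
```

View pics/s2.png

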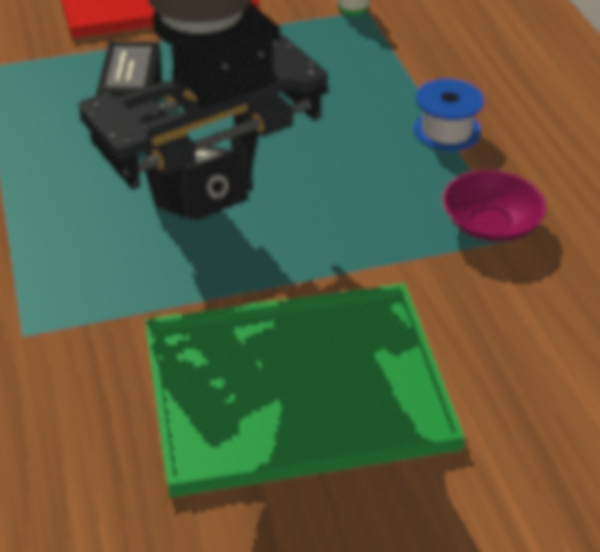

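```bash
python3 -m inch '[{"hand":0.406,"slide":[-0.15,0.5,0.45],"yaw":0},{"hand":0.406,"slide":[-0.31,1.04,0.9],"yaw":0},{"hand":0.406,"slide":[-0.5,1.6,1.25],"yaw":0},{"hand":0.406,"slide":[-0.67,2.22,1.6],"yaw":0},{"hand":0.406,"slide":[-0.85,2.9,1.85],"yaw":0},{"hand":0.406,"slide":[-1.06,3.5,2.1],"yaw":0},{"hand":0.406,"slide":[-1.06,3.5,2.1],"yaw":0}]'
python3 - <<'E'
from m import *
a=capture('scene')[90:240,130:390];b=capture('side')[170:330,150:410]; s=sense();print(s['wrist_force'],s['moment'])
f=lambda x:cv2.resize(x[:150],None,fx=2,fy=2,interpolation=2)
cv2.imwrite('pics/s3.png',np.vstack([f(a),f(b)]))
E
```

```text
time_s: 5.55
tcp_pos: [0.4798, -0.0865, 0.1315]
ee_rot: [[0.29, -0.957, 0.0], [-0.957, -0.29, 0.0], [0.0, -0.0, -1.0]]
wrist_force: [-0.1, 0.5, -2.6]
gripper_width: 0.594
[ 0.111 -0.382 -4.027] [-0.154  0.021  0.023]
```

View pics/s3.png

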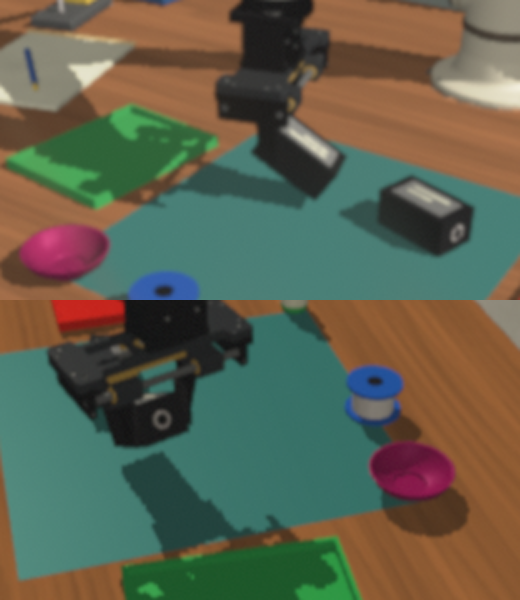

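```bash
python3 -m inch '[{"hand":0.406,"slide":[0.2,-0.5,-0.6],"yaw":0},{"hand":0.406,"slide":[0.4,-1.0,-1.2],"yaw":0},{"hand":0.4055,"slide":[0.4,-1.0,-1.2],"yaw":0},{"hand":0.405,"slide":[0.4,-1.0,-1.2],"yaw":0},{"hand":0.405,"slide":[0.4,-1.0,-1.2],"yaw":0},{"hand":0.405,"slide":[0.4,-1.0,-1.2],"yaw":0}]'
python3 -c "
from station import sense
s=sense();print(s['wrist_force'],s['moment'],s['gripper_width'])"
python3 -m inch '[{"hand":0.404,"slide":[0,0,0],"yaw":0},{"hand":0.404,"slide":[0,0,0],"yaw":0},{"hand":0.404,"slide":[0,0,0],"yaw":0}]'
python3 -c "
from station import sense
s=sense();print(s['wrist_force'],s['moment'],s['gripper_width'])"
```

```text
time_s: 6.4
tcp_pos: [0.4839, -0.0969, 0.1194]
ee_rot: [[0.289, -0.957, 0.0], [-0.957, -0.289, 0.0], [0.0, -0.0, -1.0]]
wrist_force: [-0.8, -0.1, -3.1]
gripper_width: 0.592
[-0.81123895 -0.05929567 -3.07187551] [-0.07989942  0.10263265  0.00989871] 0.5917302093360078
time_s: 6.78
tcp_pos: [0.4839, -0.0969, 0.1193]
ee_rot: [[0.289, -0.957, 0.0], [-0.957, -0.289, 0.0], [-0.0, -0.0, -1.0]]
wrist_force: [0.9, 0.3, -2.3]
gripper_width: 0.597
[ 0.87931233  0.26338694 -2.27971767] [0.05641043 0.18066136 0.03322786] 0.5970266915170228
```

```bash
python3 -m inch '[{"hand":0.4045,"slide":[-0.06,0.2,0.3],"yaw":0},{"hand":0.4045,"slide":[-0.12,0.4,0.6],"yaw":0},{"hand":0.4045,"slide":[-0.18,0.6,0.9],"yaw":0},{"hand":0.4045,"slide":[-0.25,0.8,1.1],"yaw":0},{"hand":0.4045,"slide":[-0.3,1.0,1.3],"yaw":0},{"hand":0.4045,"slide":[-0.3,1.0,1.3],"yaw":0}]'
python3 - <<'E'
from m import *
a=capture('scene')[90:240,130:390];b=capture('wrist'); s=sense();print(s['wrist_force'],s['moment'],s['gripper_width'])
f=lambda x:cv2.resize(x[:150],None,fx=2,fy=2,interpolation=2)
cv2.imwrite('pics/s4.png',np.vstack([f(a),cv2.resize(b[100:],(520,297))]))
E
```

```text
time_s: 7.52
tcp_pos: [0.4809, -0.0868, 0.1325]
ee_rot: [[0.289, -0.957, 0.0], [-0.957, -0.289, 0.0], [0.0, -0.0, -1.0]]
wrist_force: [-0.1, 1.2, -2.0]
gripper_width: 0.6
[ 0.478  0.578 -2.2  ] [0.309 0.244 0.017] 0.5967368524110288
```

View pics/s4.png

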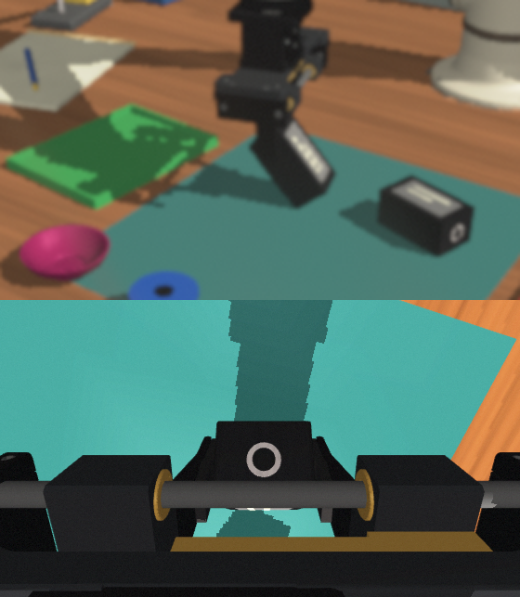

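```bash
cat > est.py <<'E'
from m import *
def tilt(sign=1,save=None):
    s=sense(); R=np.array(s['ee_rot']); G=np.array(s['tcp_pos'])+R[:,2]*.051; d=-R[:,0]*sign
    c=cam('scene'); im=capture('scene'); g=proj(c,G).astype(int); x0,y0=g-[45,35]; r=im[y0:y0+115,x0:x0+115].astype(int)
    if save: cv2.imwrite(save,im)
    m=(r.min(2)>95)&(r.max(2)-r.min(2)<38)
    bs=blobs(m,15); out=[]
    for b in bs:
        ys,xs=np.nonzero(b); p=np.c_[xs+x0,ys+y0].astype(np.float32); vx,vy,_,_=cv2.fitLine(p,2,0,.01,.01).ravel()
        best=min(np.arange(-10,191,1.),key=lambda f:(lambda q:abs(q[0]*vy-q[1]*vx)/np.hypot(*q))(proj(c,G+.05*(d*np.cos(np.radians(f))-[0,0,np.sin(np.radians(f))]))-proj(c,G)))
        out.append((int(b.sum()),p.mean(0).round(),best))
    print('t',s['time_s'],'F',np.array(s['wrist_force']),'M',np.array(s['moment']),'w',s['gripper_width'],'gripz',G[2],'label',g,out)
def window(name,phi,sign=1):
    s=sense(); R=np.array(s['ee_rot']); G=np.array(s['tcp_pos'])+R[:,2]*.051; d=-R[:,0]*sign; f=np.radians(phi); z=np.array([0,0,1.])
    W=G+.032*(d*np.cos(f)-z*np.sin(f))+.022*(-d*np.sin(f)-z*np.cos(f))
    c=cam(name); u=proj(c,W).astype(int); r=capture(name)[u[1]-28:u[1]+28,u[0]-28:u[0]+28]
    h=cv2.cvtColor(r,cv2.COLOR_BGR2HSV); sat=(h[...,1]>120)&(h[...,2]>50)
    for k,m in(('green',sat&(h[...,0]>45)&(h[...,0]<75)),('red',sat&((h[...,0]<5)|(h[...,0]>175)))):
        ys,xs=np.nonzero(m); print(name,u,k,m.sum(),(xs.mean()+u[0]-28,ys.mean()+u[1]-28) if len(xs) else '')
E
python3 - <<'E'
from est import *
tilt(); window('side',60)
E
```

```text
t 7.625 F [ 0.478  0.578 -2.2  ] M [0.309 0.244 0.017] w 0.5967368524110288 gripz 0.08143062696147363 label [265 156] [(259, array([283., 165.], dtype=float32), np.float64(53.0)), (25, array([246., 164.], dtype=float32), np.float64(140.0)), (50, array([310., 165.], dtype=float32), np.float64(189.0)), (36, array([332., 185.], dtype=float32), np.float64(33.0))]
side [229 242] green 0 
side [229 242] red 13 (np.float64(227.84615384615384), np.float64(243.53846153846155))
```

```bash
python3 -m inch '[{"hand":0.5,"slide":[0,0,0],"yaw":0},{"hand":0.5,"slide":[0,0,0],"yaw":0},{"hand":0.5,"slide":[0,0,0.6],"yaw":0},{"hand":0.5,"slide":[0.8,-2.5,0.8],"yaw":0},{"hand":0.5,"slide":[1.5,-5,0.6],"yaw":0},{"hand":0.5,"slide":[1.5,-5,0.1],"yaw":0},{"hand":0.5,"slide":[1.5,-5,-0.2],"yaw":0}]'
python3 - <<'E'
from est import *
tilt(); window('side',55)
E
```

```text
time_s: 8.6
tcp_pos: [0.4966, -0.1379, 0.132]
ee_rot: [[0.291, -0.957, 0.001], [-0.957, -0.291, -0.003], [0.003, 0.0, -1.0]]
wrist_force: [-2.9, -6.0, 17.6]
gripper_width: 0.593
t 8.6 F [-2.913 -6.023 17.637] M [-1.449  1.425  0.034] w 0.5926472376090928 gripz 0.08096345967181848 label [243 153] [(17, array([259., 126.], dtype=float32), np.float64(124.0)), (265, array([261., 162.], dtype=float32), np.float64(53.0)), (58, array([286., 158.], dtype=float32), np.float64(8.0)), (20, array([205., 190.], dtype=float32), np.float64(141.0))]
side [241 255] green 0 
side [241 255] red 5 (np.float64(241.2), np.float64(257.2))
```

```bash
python3 -m inch '[{"hand":0.405,"slide":[0,0,0.1],"yaw":0},{"hand":0.4045,"slide":[0,0,0.1],"yaw":0},{"hand":0.4045,"slide":[-0.25,0.8,0.3],"yaw":0},{"hand":0.4045,"slide":[-0.48,1.57,0.45],"yaw":0},{"hand":0.4045,"slide":[-0.68,2.25,0.55],"yaw":0},{"hand":0.4045,"slide":[-0.88,2.9,0.55],"yaw":0},{"hand":0.4045,"slide":[-1.1,3.6,0.5],"yaw":0},{"hand":0.4045,"slide":[-1.1,3.6,0.5],"yaw":0}]'
python3 - <<'E'
from est import *
tilt(); window('side',80)
E
```

```text
time_s: 9.7
tcp_pos: [0.485, -0.1001, 0.1352]
ee_rot: [[0.289, -0.957, 0.001], [-0.957, -0.289, 0.001], [-0.0, -0.001, -1.0]]
wrist_force: [-0.3, 1.2, 2.8]
gripper_width: 0.598
t 9.7 F [-0.256  1.238  2.75 ] M [ 0.593 -0.043  0.004] w 0.5983403842803383 gripz 0.0841805818510719 label [259 154] [(169, array([273., 168.], dtype=float32), np.float64(82.0)), (55, array([301., 162.], dtype=float32), np.float64(189.0)), (17, array([242., 167.], dtype=float32), np.float64(141.0))]
side [235 247] green 0 
side [235 247] red 73 (np.float64(236.04109589041093), np.float64(248.2328767123288))
```

```bash
python3 -m inch '[{"hand":0.4045,"slide":[-0.17,0.57,-0.1],"yaw":0},{"hand":0.4045,"slide":[-0.33,1.1,-0.1],"yaw":0},{"hand":0.4045,"slide":[-0.5,1.6,-0.05],"yaw":0},{"hand":0.4045,"slide":[-0.64,2.1,0],"yaw":0},{"hand":0.4045,"slide":[-0.8,2.7,0.05],"yaw":0},{"hand":0.4045,"slide":[-0.97,3.2,0.05],"yaw":0},{"hand":0.4045,"slide":[-1.2,3.9,0],"yaw":0},{"hand":0.4045,"slide":[-1.4,4.6,-0.1],"yaw":0},{"hand":0.4045,"slide":[-1.4,4.6,-0.1],"yaw":0}]'
python3 - <<'E'
from est import *
tilt(); window('side',105)
E
```

```text
time_s: 10.92
tcp_pos: [0.4706, -0.0545, 0.1342]
ee_rot: [[0.29, -0.957, -0.0], [-0.957, -0.29, -0.0], [-0.0, 0.0, -1.0]]
wrist_force: [-0.5, 0.0, -5.1]
gripper_width: 0.596
t 10.925 F [-0.453  0.048 -5.133] M [-0.031  0.101  0.013] w 0.5955265735745183 gripz 0.08319063235007838 label [280 157] [(28, array([348., 127.], dtype=float32), np.float64(87.0)), (17, array([257., 157.], dtype=float32), np.float64(140.0)), (124, array([292., 172.], dtype=float32), np.float64(90.0)), (20, array([320., 167.], dtype=float32), np.float64(9.0)), (196, array([340., 188.], dtype=float32), np.float64(21.0))]
side [227 235] green 0 
side [227 235] red 86 (np.float64(225.51162790697674), np.float64(236.83720930232556))
```

```bash
python3 -m inch '[{"hand":0.4045,"slide":[0,0,-0.3],"yaw":0},{"hand":0.4045,"slide":[0,0,-0.5],"yaw":0},{"hand":0.4045,"slide":[-0.14,0.48,-0.4],"yaw":0},{"hand":0.4045,"slide":[-0.29,0.96,-0.25],"yaw":0},{"hand":0.4045,"slide":[-0.43,1.4,-0.15],"yaw":0},{"hand":0.4045,"slide":[-0.6,2.0,-0.1],"yaw":0},{"hand":0.4045,"slide":[-0.6,2.0,-0.1],"yaw":0}]'
python3 - <<'E'
from est import *
tilt(); window('side',105)
E
```

```text
time_s: 11.9
tcp_pos: [0.4648, -0.0345, 0.1332]
ee_rot: [[0.29, -0.957, -0.0], [-0.957, -0.29, 0.0], [-0.0, 0.0, -1.0]]
wrist_force: [0.1, -0.4, -3.3]
gripper_width: 0.595
t 11.9 F [ 0.086 -0.369 -3.346] M [-0.013  0.035 -0.025] w 0.5948180847292514 gripz 0.08224095515809163 label [289 159] [(144, array([353., 130.], dtype=float32), np.float64(58.0)), (16, array([257., 157.], dtype=float32), np.float64(140.0)), (115, array([303., 172.], dtype=float32), np.float64(110.0)), (256, array([343., 189.], dtype=float32), np.float64(16.0))]
side [222 230] green 0 
side [222 230] red 91 (np.float64(220.62637362637363), np.float64(230.82417582417582))
```

```bash
python3 -m inch '[{"hand":0.5,"slide":[0,0,0],"yaw":0},{"hand":0.5,"slide":[0,0,0.4],"yaw":0},{"hand":0.5,"slide":[0.6,-2,0.8],"yaw":0},{"hand":0.5,"slide":[1.5,-5,0.6],"yaw":0},{"hand":0.5,"slide":[2,-6.5,0.2],"yaw":0},{"hand":0.42,"slide":[2,-6.5,0],"yaw":0},{"hand":0.4045,"slide":[2,-6.5,-0.1],"yaw":0},{"hand":0.4045,"slide":[1.8,-5.9,-0.3],"yaw":0},{"hand":0.4045,"slide":[1.6,-5.3,-0.6],"yaw":0}]'
python3 - <<'E'
from est import *
tilt()
E
```

```text
time_s: 13.12
tcp_pos: [0.4813, -0.0877, 0.1287]
ee_rot: [[0.291, -0.957, 0.001], [-0.957, -0.291, -0.002], [0.002, -0.0, -1.0]]
wrist_force: [-2.8, -4.7, 7.9]
gripper_width: 0.596
t 13.125 F [-2.767 -4.749  7.938] M [-1.331  0.78   0.019] w 0.5959871411105898 gripz 0.0776752915777983 label [265 157] [(16, array([282., 130.], dtype=float32), np.float64(118.0)), (56, array([307., 164.], dtype=float32), np.float64(9.0)), (102, array([276., 171.], dtype=float32), np.float64(95.0)), (21, array([245., 165.], dtype=float32), np.float64(141.0)), (36, array([332., 185.], dtype=float32), np.float64(33.0))]
```

```bash
cat >> est.py <<'E'
def wtilt(name='side',sign=1,phi=110,save=None,half=28):
    s=sense(); R=np.array(s['ee_rot']); G=np.array(s['tcp_pos'])+R[:,2]*.051; d=-R[:,0]*sign; z=np.array([0,0,1.])
    c=cam(name); im=capture(name)
    if save: cv2.imwrite(save,im)
    h=cv2.cvtColor(im,cv2.COLOR_BGR2HSV); sat=(h[...,1]>110)&(h[...,2]>50)
    m=sat&(((h[...,0]<7)|(h[...,0]>172))|((h[...,0]>48)&(h[...,0]<75)))
    f=np.radians(phi); W=G+.032*(d*np.cos(f)-z*np.sin(f))+.022*(-d*np.sin(f)-z*np.cos(f)); u=proj(c,W).astype(int)
    k=np.zeros_like(m); k[max(u[1]-half,0):u[1]+half,max(u[0]-half,0):u[0]+half]=1
    print(name,u,'t',s['time_s'],'F',np.array(s['wrist_force']),'w',round(s['gripper_width'],4),'grip',G)
    for b in blobs(m&k,12):
        ys,xs=np.nonzero(b); p=np.c_[xs,ys].astype(np.float32); r=cv2.minAreaRect(p); vx,vy,_,_=cv2.fitLine(p,2,0,.01,.01).ravel()
        W=onplane(c,p.mean(0),.05)
        best=min(np.arange(0,191,1.),key=lambda f:(lambda q:abs(q[0]*vy-q[1]*vx)/np.hypot(*q))(proj(c,W+.05*(d*np.cos(np.radians(f))-z*np.sin(np.radians(f))))-proj(c,W)))
        print('  blob',b.sum(),p.mean(0).round(1),'size',np.round(r[1],1),'hue',np.median(h[...,0][b>0]),'phi',best)
E
python3 - <<'E'
from est import *
wtilt('side'); wtilt('wrist',half=120)
E
```

```text
side [236 245] t 13.175 F [-1.342 -1.031  4.026] w 0.5901 grip [ 0.481 -0.087  0.077]
  blob 97 [234.3 245.3] size [15.  6.] hue 1.0 phi 88.0
wrist [284 208] t 13.225 F [-1.382 -1.51   3.924] w 0.5976 grip [ 0.481 -0.087  0.077]
  blob 447 [284.  222.5] size [22. 20.] hue 0.0 phi 71.0
```

```bash
cat >> est.py <<'E'
from scipy.optimize import least_squares
def wfit(sign=1,save=None,hand=.022):
    s=sense(); c=cam('wrist'); im=capture('wrist'); T=np.array(c[3]['tool_from_camera']); K=c[0]
    if save: cv2.imwrite(save,im)
    h=cv2.cvtColor(im,cv2.COLOR_BGR2HSV); sat=(h[...,1]>110)&(h[...,2]>50)
    mr=sat&((h[...,0]<6)|(h[...,0]>174)); mg=sat&(h[...,0]>48)&(h[...,0]<75)
    m=(mr|mg); k=np.zeros_like(m); k[60:290,225:345]=1; m&=k
    print('t',s['time_s'],'F',np.array(s['wrist_force']),'w',round(s['gripper_width'],4),'tcp',np.array(s['tcp_pos']))
    for b in blobs(m,60):
        ys,xs=np.nonzero(b); col=abs(xs-xs.mean())<4; lo,hi=ys[col].min()-.5,ys[col].max()+.5; 
        def pr(P): # tool (x,z)
            v=T[:3,:3].T@(np.array([P[0],0,P[1]])-T[:3,3])*[1,-1,-1]; v=K@v; return v[1]/v[2]
        def res(q):
            f,L=q; o=[]
            for e in(L-.018,L+.018):
                # axis dir in tool (x,z): d=-x*sign ; world z = -tool z
                x=-sign*(e*np.cos(f)-hand*np.sin(f)); z=.051+e*np.sin(f)+hand*np.cos(f); o.append(pr((x,z)))
            return np.sort(o)-[lo,hi]
        r=[least_squares(res,[np.radians(f0),.033]) for f0 in(80,130)]
        print('  blob',b.sum(),'red',(mr&(b>0)).sum(),'green',(mg&(b>0)).sum(),'c',xs.mean().round(),'rows',lo,hi,[(np.degrees(q.x[0]).round(1),q.x[1].round(4),q.cost.round(2)) for q in r])
E
python3 - <<'E'
from est import *
wfit(save='pics/w5.png')
E
```

```text
t 13.275 F [-1.33  -1.714  5.143] w 0.5998 tcp [ 0.481 -0.087  0.128]
  blob 448 red 448 green 0 c 284.0 rows 210.5 233.5 [(np.float64(91.6), np.float64(0.0288), np.float64(0.0)), (np.float64(91.6), np.float64(0.0288), np.float64(0.0))]
```

```bash
python3 -m inch '[{"hand":0.5,"slide":[0,0,0],"yaw":0},{"hand":0.5,"slide":[0,0,1],"yaw":0},{"hand":0.5,"slide":[2,0,4],"yaw":-0.1},{"hand":0.5,"slide":[6,3,5],"yaw":-0.2},{"hand":0.5,"slide":[8.6,8,5],"yaw":-0.293},{"hand":0.5,"slide":[8.6,13,5],"yaw":-0.293},{"hand":0.5,"slide":[8.6,18,5],"yaw":-0.293},{"hand":0.5,"slide":[8.6,23,5],"yaw":-0.293},{"hand":0.5,"slide":[8.6,27,5],"yaw":-0.293},{"hand":0.5,"slide":[8.6,27,4],"yaw":-0.293}]'
python3 - <<'E'
from est import *
wfit()
c=cam('wrist');im=capture('wrist');cv2.imwrite('pics/w6.png',im)
h=cv2.cvtColor(im,cv2.COLOR_BGR2HSV)
for n,p in(('bottle',(335,301)),('spool',(212,254)),('dish',(162,226))): print(n,onplane(cam('scene'),p,0)[:2])
# red tray near wall from the scene picture, at the column x~0.567
c=cam('scene');I=cv2.imread('pics/scene0.png').astype(int);prev=None
for y in np.arange(.20,.27,.004):
    u=proj(c,(.567,y,.014)).astype(int);print(round(y,3),I[u[1],u[0]],end=' ')
E
```

```text
time_s: 14.58
tcp_pos: [0.5671, 0.1856, 0.1674]
ee_rot: [[0.004, -1.0, 0.002], [-1.0, -0.004, 0.002], [-0.002, -0.002, -1.0]]
wrist_force: [-0.3, -0.1, -4.5]
gripper_width: 0.599
t 14.575 F [-0.295 -0.102 -4.512] w 0.5995 tcp [0.567 0.186 0.167]
  blob 454 red 454 green 0 c 284.0 rows 210.5 233.5 [(np.float64(91.6), np.float64(0.0286), np.float64(0.0)), (np.float64(91.6), np.float64(0.0286), np.float64(0.0))]
bottle [0.726 0.215]
spool [ 0.743 -0.032]
dish [ 0.73  -0.174]
0.2 [119 127  74] 0.204 [118 126  73] 0.208 [109 123  97] 0.212 [ 78 110 152] 0.216 [ 71 107 159] 0.22 [ 72 108 160] 0.224 [ 71 106 157] 0.228 [ 55  81 118] 0.232 [47 66 96] 0.236 [ 48  63 138] 0.24 [ 55  59 207] 0.244 [ 55  59 214] 0.248 [ 55  58 212] 0.252 [ 55  58 212] 0.256 [ 54  57 211] 0.26 [ 54  58 211] 0.264 [ 54  57 211] 0.268 [ 55  59 212]
```

```bash
python3 -m inch '[{"hand":0.5,"slide":[0,0,-1.8],"yaw":0},{"hand":0.5,"slide":[0,1,-3.6],"yaw":0},{"hand":0.5,"slide":[0,2,-4.0],"yaw":0},{"hand":0.41,"slide":[0,2.6,-4.0],"yaw":0},{"hand":0.4045,"slide":[0,3.0,-4.0],"yaw":0},{"hand":0.4045,"slide":[0,3.6,-3.9],"yaw":0},{"hand":0.4045,"slide":[0,4.3,-3.8],"yaw":0},{"hand":0.4045,"slide":[0,5.0,-3.65],"yaw":0},{"hand":0.4045,"slide":[0,5.5,-3.6],"yaw":0}]'
python3 - <<'E'
from est import *
wfit()
E
```

```text
time_s: 15.8
tcp_pos: [0.5667, 0.2373, 0.1307]
ee_rot: [[0.0, -1.0, -0.001], [-1.0, -0.0, -0.001], [0.001, 0.001, -1.0]]
wrist_force: [1.2, -2.2, -3.8]
gripper_width: 0.599
t 15.8 F [ 1.216 -2.216 -3.829] w 0.599 tcp [0.567 0.237 0.131]
  blob 957 red 957 green 0 c 284.0 rows 192.5 236.5 [(np.float64(111.8), np.float64(0.0281), np.float64(0.0)), (np.float64(111.8), np.float64(0.0281), np.float64(0.0))]
  blob 242 red 242 green 0 c 340.0 rows 220.5 249.5 [(np.float64(92.3), np.float64(0.0106), np.float64(0.0)), (np.float64(92.3), np.float64(0.0106), np.float64(0.0))]
  blob 204 red 204 green 0 c 228.0 rows 221.5 250.5 [(np.float64(92.0), np.float64(0.0093), np.float64(0.0)), (np.float64(92.0), np.float64(0.0093), np.float64(0.0))]
```

```bash
python3 -m inch '[{"hand":0.4045,"slide":[0,0.8,-0.1],"yaw":0},{"hand":0.4045,"slide":[0,1.5,-0.3],"yaw":0},{"hand":0.4045,"slide":[0,2.3,-0.6],"yaw":0},{"hand":0.4045,"slide":[0,3.1,-1.0],"yaw":0},{"hand":0.4045,"slide":[0,3.8,-1.5],"yaw":0},{"hand":0.4045,"slide":[0,4.5,-2.1],"yaw":0},{"hand":0.4045,"slide":[0,5.0,-2.6],"yaw":0},{"hand":0.4045,"slide":[0,5.3,-3.1],"yaw":0},{"hand":0.4045,"slide":[0,5.3,-3.3],"yaw":0}]'
python3 - <<'E'
from est import *
wfit(save='pics/w7.png')
E
```

```text
time_s: 16.98
tcp_pos: [0.5671, 0.2908, 0.0981]
ee_rot: [[0.0, -1.0, 0.001], [-1.0, -0.0, 0.001], [-0.001, -0.001, -1.0]]
wrist_force: [-0.5, 1.0, 0.8]
gripper_width: 0.597
t 16.975 F [-0.493  0.975  0.752] w 0.5967 tcp [0.567 0.291 0.098]
  blob 2213 red 2213 green 0 c 284.0 rows 189.5 272.5 [(np.float64(162.5), np.float64(0.0271), np.float64(0.0)), (np.float64(162.5), np.float64(0.0271), np.float64(0.0))]
```

```bash
python3 -m inch '[{"hand":0.5,"slide":[0,0,0],"yaw":0},{"hand":0.5,"slide":[0,0,0.5],"yaw":0},{"hand":0.5,"slide":[0,0,3],"yaw":0},{"hand":0.5,"slide":[-0.6,2.1,3],"yaw":0},{"hand":0.5,"slide":[-0.6,4.1,2],"yaw":0},{"hand":0.5,"slide":[-0.6,4.1,0.8],"yaw":0},{"hand":0.5,"slide":[-0.6,4.1,0.3],"yaw":0},{"hand":0.5,"slide":[-0.6,4.1,0.1],"yaw":0}]'
python3 - <<'E'
from est import *
wfit(save='pics/w8.png')
E
```

```text
time_s: 18.02
tcp_pos: [0.5605, 0.3305, 0.0978]
ee_rot: [[-0.0, -1.0, -0.002], [-1.0, 0.0, -0.002], [0.002, 0.002, -1.0]]
wrist_force: [-0.2, -0.7, -4.4]
gripper_width: 0.597
t 18.025 F [-0.201 -0.687 -4.41 ] w 0.5974 tcp [0.561 0.33  0.098]
  blob 5073 red 5073 green 0 c 285.0 rows 79.5 121.5 [(np.float64(133.2), np.float64(0.1058), np.float64(0.0)), (np.float64(133.2), np.float64(0.1058), np.float64(0.0))]
  blob 2208 red 2208 green 0 c 284.0 rows 189.5 271.5 [(np.float64(158.3), np.float64(0.0258), np.float64(0.0)), (np.float64(158.3), np.float64(0.0258), np.float64(0.0))]
```

```bash
python3 -m inch '[{"hand":0.406,"slide":[0,0,-0.2],"yaw":0},{"hand":0.4045,"slide":[0,0.1,-0.4],"yaw":0},{"hand":0.4045,"slide":[0,0.3,-0.7],"yaw":0},{"hand":0.4045,"slide":[0,0.45,-1.0],"yaw":0},{"hand":0.4045,"slide":[0,0.6,-1.3],"yaw":0},{"hand":0.4045,"slide":[0,0.8,-1.6],"yaw":0},{"hand":0.4045,"slide":[0,0.9,-1.8],"yaw":0},{"hand":0.4045,"slide":[0,1.0,-2.0],"yaw":0},{"hand":0.4045,"slide":[0,1.0,-2.0],"yaw":0}]'
python3 - <<'E'
from est import *
wfit(save='pics/w9.png')
E
```

```text
time_s: 19.2
tcp_pos: [0.5608, 0.3407, 0.0803]
ee_rot: [[0.0, -1.0, -0.0], [-1.0, -0.0, -0.001], [0.001, 0.0, -1.0]]
wrist_force: [-1.9, -4.6, 5.5]
gripper_width: 0.599
t 19.2 F [-1.93  -4.567  5.527] w 0.5991 tcp [0.561 0.341 0.08 ]
  blob 7594 red 7594 green 0 c 285.0 rows 59.5 122.5 [(np.float64(148.8), np.float64(0.0942), np.float64(0.0)), (np.float64(148.8), np.float64(0.0942), np.float64(0.0))]
  blob 2192 red 2192 green 0 c 284.0 rows 198.5 278.5 [(np.float64(150.4), np.float64(0.0197), np.float64(0.0)), (np.float64(150.4), np.float64(0.0197), np.float64(0.0))]
```

View pics/w9.png

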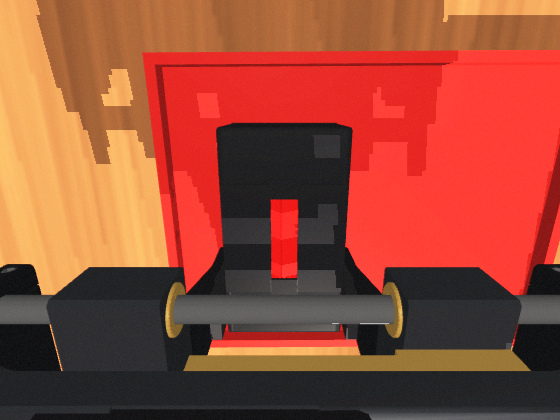

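Run:
```python
from est import *
c=cam('wrist');T=np.array(c[3]['tool_from_camera']);K=c[0]
for f in(150,165,180):
  for L in(.027,.022):
    for w in (0,.005):
      o=[]
      for e in(L-.018,L+.018):
        a=np.radians(f); P=np.array([-(e*np.cos(a)-.022*np.sin(a)),0,.051+w+e*np.sin(a)+.022*np.cos(a)]); v=K@(T[:3,:3].T@(P-T[:3,3])*[1,-1,-1]); o.append(round(v[1]/v[2],1))
      print(f,L,w,o)
```

```text
150 0.027 0 [np.float64(261.4), np.float64(183.3)]
150 0.027 0.005 [np.float64(256.4), np.float64(181.0)]
150 0.022 0 [np.float64(272.9), np.float64(193.6)]
150 0.022 0.005 [np.float64(267.5), np.float64(191.0)]
165 0.027 0 [np.float64(275.2), np.float64(191.8)]
165 0.027 0.005 [np.float64(269.7), np.float64(189.0)]
165 0.022 0 [np.float64(286.6), np.float64(203.5)]
165 0.022 0.005 [np.float64(280.7), np.float64(200.3)]
180 0.027 0 [np.float64(289.9), np.float64(209.7)]
180 0.027 0.005 [np.float64(283.9), np.float64(206.1)]
180 0.022 0 [np.float64(300.1), np.float64(221.7)]
180 0.022 0.005 [np.float64(293.8), np.float64(217.7)]
```

```bash
python3 -m inch '[{"hand":0.404,"slide":[0,0,0],"yaw":0},{"hand":0.404,"slide":[0,0,-0.15],"yaw":0},{"hand":0.403,"slide":[0,0,-0.15],"yaw":0},{"hand":0.401,"slide":[0,0,-0.15],"yaw":0},{"hand":0.398,"slide":[0,0,-0.15],"yaw":0},{"hand":0.395,"slide":[0,0,-0.15],"yaw":0},{"hand":0.39,"slide":[0,0,-0.15],"yaw":0}]'
python3 - <<'E'
from est import *
wfit(save='pics/w10.png')
E
```

```text
time_s: 20.12
tcp_pos: [0.5612, 0.3413, 0.0776]
ee_rot: [[0.0, -1.0, 0.001], [-1.0, -0.0, 0.001], [-0.001, -0.001, -1.0]]
wrist_force: [0.2, -0.1, -0.6]
gripper_width: 0.607
t 20.125 F [ 0.151 -0.054 -0.603] w 0.6066 tcp [0.561 0.341 0.078]
  blob 7463 red 7463 green 0 c 284.0 rows 59.5 121.5 [(np.float64(148.2), np.float64(0.095), np.float64(0.0)), (np.float64(148.2), np.float64(0.095), np.float64(0.0))]
  blob 2267 red 2267 green 0 c 285.0 rows 198.5 280.5 [(np.float64(156.7), np.float64(0.0213), np.float64(0.0)), (np.float64(156.7), np.float64(0.0213), np.float64(0.0))]
```

```bash
python3 -m inch '[{"hand":0.3,"slide":[0,0,0],"yaw":0},{"hand":0.3,"slide":[0,0,0],"yaw":0},{"hand":0.3,"slide":[0,0,3],"yaw":0},{"hand":0.1,"slide":[0,0,8],"yaw":0},{"hand":0,"slide":[-2,-4,13],"yaw":0},{"hand":0,"slide":[-6,-9,17],"yaw":0},{"hand":0,"slide":[-10,-14,18],"yaw":0},{"hand":0,"slide":[-10,-19,18],"yaw":0},{"hand":0,"slide":[-10,-19,18],"yaw":0}]'
cat > b.py <<'E'
from m import *
c=cam('wrist'); im=capture('wrist'); cv2.imwrite('pics/w11.png',im); print(c[2],sense()['tcp_pos'])
s=im.astype(int); lab=(s.min(2)>90)&(s.max(2)-s.min(2)<40); lab[285:]=0
b0=max(blobs(cv2.morphologyEx(lab.astype(np.uint8),cv2.MORPH_CLOSE,np.ones((3,3))),50),key=lambda x:x.sum())
q=cv2.findContours(b0,0,2)[0][0][:,0]; W=np.array([onplane(c,p,.044)[:2]*1000 for p in q],np.float32)
r=cv2.minAreaRect(W); bp=cv2.boxPoints(r); e=max([bp[1]-bp[0],bp[2]-bp[1]],key=np.linalg.norm); print(b0.sum(),r,np.degrees(np.arctan2(e[1],e[0])),q.mean(0))
E
python3 b.py
```

```text
time_s: 21.3
tcp_pos: [0.4595, 0.148, 0.2589]
ee_rot: [[-0.003, -1.0, 0.001], [-1.0, 0.003, 0.001], [-0.001, -0.001, -1.0]]
wrist_force: [0.7, 0.1, -0.6]
gripper_width: 0.998
[0.459 0.065 0.351] [0.46  0.149 0.259]
2933 ((457.58319091796875, 93.53914642333984), (70.02091979980469, 35.92906951904297), 73.3951416015625) 73.39516 [287.124 139.357]
```

```bash
python3 -m inch '[{"hand":0,"slide":[-0.6,-4.5,-4],"yaw":-0.15},{"hand":0,"slide":[-1.15,-8.6,-8],"yaw":-0.29},{"hand":0,"slide":[-1.15,-8.6,-12],"yaw":-0.29},{"hand":0,"slide":[-1.15,-8.6,-16],"yaw":-0.29},{"hand":0,"slide":[-1.15,-8.6,-18.5],"yaw":-0.29},{"hand":0.2,"slide":[-1.15,-8.6,-18.5],"yaw":-0.29},{"hand":0.4045,"slide":[-1.15,-8.6,-18.5],"yaw":-0.29},{"hand":0.4045,"slide":[-1.15,-8.6,-18.5],"yaw":-0.29},{"hand":0.4045,"slide":[-1.15,-8.6,-18.5],"yaw":-0.29},{"hand":0.4045,"slide":[-1.15,-8.6,-18.5],"yaw":-0.29}]'
python3 -c "
from station import sense
s=sense();print(s['wrist_force'],s['moment'],s['gripper_width'])"
```

```text
time_s: 22.6
tcp_pos: [0.4494, 0.0651, 0.0729]
ee_rot: [[-0.286, -0.958, 0.0], [-0.958, 0.286, 0.0], [-0.0, -0.0, -1.0]]
wrist_force: [0.0, 0.1, -0.2]
gripper_width: 0.609
[ 0.02726128  0.0686347  -0.2045662 ] [ 0.03710682 -0.01065049  0.01326412] 0.6089098228805634
```

```bash
python3 -m inch '[{"hand":0.415,"slide":[0,0,0],"yaw":0},{"hand":0.406,"slide":[0,0,0],"yaw":0},{"hand":0.405,"slide":[0,0,0],"yaw":0},{"hand":0.405,"slide":[0.06,0.2,0.68],"yaw":0},{"hand":0.405,"slide":[0.14,0.48,1.34],"yaw":0},{"hand":0.405,"slide":[0.24,0.8,1.97],"yaw":0},{"hand":0.405,"slide":[0.35,1.18,2.57],"yaw":0},{"hand":0.405,"slide":[0.35,1.18,2.57],"yaw":0}]'
python3 - <<'E'
from est import *
tilt();
E
```

```text
time_s: 23.6
tcp_pos: [0.4537, 0.0775, 0.0992]
ee_rot: [[-0.285, -0.958, 0.002], [-0.958, 0.285, 0.001], [-0.002, -0.002, -1.0]]
wrist_force: [-0.0, -0.0, -0.3]
gripper_width: 0.599
t 23.6 F [-0.014 -0.024 -0.252] M [ 0.252 -0.109  0.015] w 0.5993735130133546 gripz 0.048182498205754674 label [335 184] [(49, array([352., 161.], dtype=float32), np.float64(140.0)), (389, array([350., 187.], dtype=float32), np.float64(15.0)), (61, array([380., 185.], dtype=float32), np.float64(-10.0)), (105, array([379., 231.], dtype=float32), np.float64(119.0)), (53, array([337., 261.], dtype=float32), np.float64(157.0))]
```

```bash
python3 -m inch '[{"hand":0.405,"slide":[0.13,0.42,0.58],"yaw":0},{"hand":0.405,"slide":[0.27,0.89,1.09],"yaw":0},{"hand":0.405,"slide":[0.42,1.4,1.55],"yaw":0},{"hand":0.405,"slide":[0.58,1.94,2.0],"yaw":0},{"hand":0.405,"slide":[0.76,2.5,2.35],"yaw":0},{"hand":0.405,"slide":[0.94,3.13,2.7],"yaw":0},{"hand":0.405,"slide":[0.94,3.13,2.7],"yaw":0}]'
python3 - <<'E'
from est import *
tilt(); window('side',45)
E
```

```text
time_s: 24.52
tcp_pos: [0.4627, 0.1088, 0.1257]
ee_rot: [[-0.285, -0.958, 0.001], [-0.958, 0.285, 0.001], [-0.001, -0.001, -1.0]]
wrist_force: [-0.3, -0.1, -3.3]
gripper_width: 0.596
t 24.525 F [-0.336 -0.107 -3.265] M [-0.036 -0.025 -0.017] w 0.596176620192438 gripz 0.07473901757936925 label [348 179] [(51, array([366., 155.], dtype=float32), np.float64(140.0)), (485, array([363., 190.], dtype=float32), np.float64(43.0)), (152, array([385., 214.], dtype=float32), np.float64(109.0))]
side [204 194] green 11 (np.float64(204.9090909090909), np.float64(195.36363636363637))
side [204 194] red 477 (np.float64(201.33752620545073), np.float64(172.9832285115304))
```

```bash
python3 -m inch '[{"hand":0.405,"slide":[0.17,0.55,0.3],"yaw":0},{"hand":0.405,"slide":[0.33,1.1,0.58],"yaw":0},{"hand":0.405,"slide":[0.48,1.6,0.78],"yaw":0},{"hand":0.405,"slide":[0.64,2.15,0.94],"yaw":0},{"hand":0.405,"slide":[0.8,2.7,1.05],"yaw":0},{"hand":0.405,"slide":[0.96,3.2,1.1],"yaw":0},{"hand":0.405,"slide":[1.25,4.2,1.1],"yaw":0},{"hand":0.405,"slide":[1.53,5.1,0.95],"yaw":0},{"hand":0.405,"slide":[1.53,5.1,0.95],"yaw":0}]'
python3 - <<'E'
from est import *
tilt(); window('side',80); wfit()
E
```

```text
time_s: 25.75
tcp_pos: [0.4779, 0.1599, 0.1347]
ee_rot: [[-0.285, -0.959, 0.0], [-0.959, 0.285, -0.0], [0.0, -0.0, -1.0]]
wrist_force: [-0.2, -0.1, -4.0]
gripper_width: 0.595
t 25.75 F [-0.209 -0.149 -4.033] M [-0.132  0.046 -0.003] w 0.5950959084093723 gripz 0.08373195429304085 label [368 185] [(56, array([390., 160.], dtype=float32), np.float64(137.0)), (508, array([385., 198.], dtype=float32), np.float64(50.0)), (41, array([401., 195.], dtype=float32), np.float64(32.0)), (66, array([367., 246.], dtype=float32), np.float64(117.0)), (67, array([338., 262.], dtype=float32), np.float64(158.0))]
side [205 183] green 18 (np.float64(207.0), np.float64(181.5))
side [205 183] red 687 (np.float64(195.410480349345), np.float64(168.82241630276565))
t 25.85 F [-0.182 -0.907 -4.993] w 0.5968 tcp [0.477 0.159 0.135]
```

```bash
python3 -m inch '[{"hand":0.5,"slide":[0,0,0],"yaw":0},{"hand":0.5,"slide":[-0.5,-2,0.5],"yaw":0},{"hand":0.5,"slide":[-1.0,-6,0.5],"yaw":0},{"hand":0.5,"slide":[-1.0,-10,0],"yaw":0},{"hand":0.5,"slide":[-1.0,-12,-0.6],"yaw":0},{"hand":0.41,"slide":[-1.0,-12,-0.6],"yaw":0},{"hand":0.4045,"slide":[-1.0,-12,-0.6],"yaw":0},{"hand":0.404,"slide":[-1.0,-12,-0.6],"yaw":0},{"hand":0.404,"slide":[-1.0,-12,-0.6],"yaw":0}]'
python3 - <<'E'
from est import *
tilt(); wfit()
E
```

```text
time_s: 27.02
tcp_pos: [0.468, 0.0396, 0.1295]
ee_rot: [[-0.285, -0.959, 0.001], [-0.959, 0.285, 0.0], [-0.0, -0.001, -1.0]]
wrist_force: [-1.5, -1.3, -0.5]
gripper_width: 0.597
t 27.025 F [-1.457 -1.282 -0.516] M [-0.378  0.033  0.006] w 0.5965692909475468 gripz 0.07849903176010295 label [317 169] [(214, array([375., 138.], dtype=float32), np.float64(160.0)), (53, array([333., 146.], dtype=float32), np.float64(143.0)), (478, array([331., 182.], dtype=float32), np.float64(53.0)), (52, array([364., 180.], dtype=float32), np.float64(170.0)), (40, array([376., 235.], dtype=float32), np.float64(122.0))]
t 27.075 F [ 0.021  0.016 -0.66 ] w 0.5978 tcp [0.468 0.04  0.129]
```

```bash
python3 -m inch '[{"hand":0.4045,"slide":[0.24,0.8,0.2],"yaw":0},{"hand":0.4045,"slide":[0.47,1.57,0.35],"yaw":0},{"hand":0.4045,"slide":[0.67,2.25,0.4],"yaw":0},{"hand":0.4045,"slide":[0.87,2.9,0.4],"yaw":0},{"hand":0.4045,"slide":[1.08,3.6,0.3],"yaw":0},{"hand":0.4045,"slide":[1.3,4.4,0.2],"yaw":0},{"hand":0.4045,"slide":[1.5,5.0,0],"yaw":0},{"hand":0.4045,"slide":[1.5,5.0,-0.2],"yaw":0}]'
python3 - <<'E'
from est import *
tilt(); wfit(save='pics/w12.png')
E
```

```text
time_s: 28.12
tcp_pos: [0.4829, 0.0894, 0.1272]
ee_rot: [[-0.285, -0.958, -0.0], [-0.958, 0.285, -0.001], [0.001, -0.0, -1.0]]
wrist_force: [-2.6, 0.1, 8.9]
gripper_width: 0.595
t 28.125 F [-2.591  0.06   8.859] M [ 0.093  0.521 -0.008] w 0.5954190444997878 gripz 0.0762183380107514 label [335 179] [(52, array([353., 156.], dtype=float32), np.float64(141.0)), (62, array([381., 185.], dtype=float32), np.float64(-10.0)), (314, array([344., 196.], dtype=float32), np.float64(97.0)), (99, array([381., 228.], dtype=float32), np.float64(119.0))]
t 28.175 F [ 0.116 -0.209  5.112] w 0.5975 tcp [0.483 0.089 0.127]
  blob 359 red 33 green 326 c 284.0 rows 214.5 233.5 [(np.float64(87.6), np.float64(0.0288), np.float64(0.0)), (np.float64(87.6), np.float64(0.0288), np.float64(0.0))]
```

```bash
python3 -m inch '[{"hand":0.5,"slide":[0,0,0],"yaw":0},{"hand":0.5,"slide":[0,0,0.8],"yaw":0},{"hand":0.5,"slide":[1,-3,4],"yaw":0.1},{"hand":0.5,"slide":[2,-8,5],"yaw":0.21},{"hand":0.5,"slide":[3,-13,5],"yaw":0.21},{"hand":0.5,"slide":[3.5,-18,5],"yaw":0.21},{"hand":0.5,"slide":[3.5,-23,5],"yaw":0.21},{"hand":0.5,"slide":[3.5,-28,5],"yaw":0.21},{"hand":0.5,"slide":[3.5,-33,5],"yaw":0.21},{"hand":0.5,"slide":[3.5,-35.6,5],"yaw":0.21}]'
python3 - <<'E'
from est import *
m=camera_model('wrist');T=np.array(m['tool_from_camera']);R0=np.array([[0.289,-0.957,-0.004],[-0.957,-0.289,0],[-0.001,0.004,-1]]);t=np.array([.4991,-.153,.0739])
c=(np.array(m['mtx']),R0@T[:3,:3],R0@T[:3,3]+t,m)
im=cv2.imread('pics/w1.png');h=cv2.cvtColor(im,cv2.COLOR_BGR2HSV);g=(h[...,0]>48)&(h[...,0]<75)&(h[...,1]>110)
g=max(blobs(g,500),key=lambda x:x.sum())
P=[]
for x in list(range(120,210,10))+list(range(345,480,10)):
    ys=np.nonzero(g[:240,x])[0]
    P.append(onplane(c,(x,ys.max()),.014)[:2])
P=np.array(P); k=np.polyfit(P[:,0],P[:,1],1); print('line slope deg',np.degrees(np.arctan(k[0])),'y at .516',np.polyval(k,.516),'resid',(P[:,1]-np.polyval(k,P[:,0])).std())
wfit(save='pics/w13.png'); print(sense()['joints'])
E
```

```text
time_s: 29.48
tcp_pos: [0.5162, -0.2688, 0.1754]
ee_rot: [[-0.083, -0.997, -0.003], [-0.997, 0.083, 0.001], [-0.001, 0.003, -1.0]]
wrist_force: [-0.8, 0.6, -4.2]
gripper_width: 0.594
line slope deg -4.7405990313558055 y at .516 -0.22879792506077795 resid 0.00012884590160315253
t 29.475 F [-0.841  0.595 -4.157] w 0.5939 tcp [ 0.516 -0.269  0.175]
  blob 18498 red 0 green 18498 c 285.0 rows 59.5 202.5 [(np.float64(213.0), np.float64(0.1044), np.float64(0.0)), (np.float64(213.0), np.float64(0.1044), np.float64(0.0))]
  blob 355 red 33 green 322 c 284.0 rows 214.5 233.5 [(np.float64(87.6), np.float64(0.029), np.float64(0.0)), (np.float64(87.6), np.float64(0.029), np.float64(0.0))]
[-11.75   24.244 -14.426   0.027 -51.49    6.901]
```

```bash
python3 -m inch '[{"hand":0.5,"slide":[0,0,-2],"yaw":0},{"hand":0.5,"slide":[0,0,-4],"yaw":0},{"hand":0.5,"slide":[0.04,0.5,-4.25],"yaw":0},{"hand":0.41,"slide":[0.08,1.0,-4.25],"yaw":0},{"hand":0.4045,"slide":[0.1,1.3,-4.25],"yaw":0},{"hand":0.4045,"slide":[0.15,1.9,-4.15],"yaw":0},{"hand":0.4045,"slide":[0.2,2.6,-4.05],"yaw":0},{"hand":0.4045,"slide":[0.27,3.3,-3.9],"yaw":0},{"hand":0.4045,"slide":[0.32,3.9,-3.85],"yaw":0}]'
python3 - <<'E'
from est import *
wfit(save='pics/w14.png')
E
```

```text
time_s: 30.65
tcp_pos: [0.521, -0.2273, 0.1387]
ee_rot: [[-0.08, -0.997, 0.001], [-0.997, 0.08, -0.0], [0.0, -0.001, -1.0]]
wrist_force: [-0.5, -1.3, -4.1]
gripper_width: 0.599
t 30.65 F [-0.467 -1.322 -4.108] w 0.5986 tcp [ 0.521 -0.227  0.139]
  blob 14513 red 0 green 14513 c 285.0 rows 59.5 164.5 [(np.float64(180.6), np.float64(0.0813), np.float64(0.0)), (np.float64(180.6), np.float64(0.0813), np.float64(0.0))]
  blob 890 red 84 green 806 c 284.0 rows 192.5 236.5 [(np.float64(111.8), np.float64(0.0281), np.float64(0.0)), (np.float64(111.8), np.float64(0.0281), np.float64(0.0))]
```

```bash
python3 -m inch '[{"hand":0.4045,"slide":[0.07,0.8,-0.2],"yaw":0},{"hand":0.4045,"slide":[0.13,1.6,-0.4],"yaw":0},{"hand":0.4045,"slide":[0.2,2.4,-0.75],"yaw":0},{"hand":0.4045,"slide":[0.27,3.2,-1.15],"yaw":0},{"hand":0.4045,"slide":[0.33,4.0,-1.7],"yaw":0},{"hand":0.4045,"slide":[0.38,4.7,-2.35],"yaw":0},{"hand":0.4045,"slide":[0.42,5.2,-2.9],"yaw":0},{"hand":0.4045,"slide":[0.45,5.5,-3.4],"yaw":0},{"hand":0.4045,"slide":[0.45,5.5,-3.6],"yaw":0}]'
python3 - <<'E'
from est import *
wfit(save='pics/w15.png')
E
```

```text
time_s: 31.82
tcp_pos: [0.5252, -0.1724, 0.1021]
ee_rot: [[-0.08, -0.997, -0.001], [-0.997, 0.08, 0.0], [-0.0, 0.001, -1.0]]
wrist_force: [0.8, 1.3, -0.2]
gripper_width: 0.598
t 31.825 F [ 0.822  1.324 -0.17 ] w 0.5976 tcp [ 0.525 -0.172  0.102]
  blob 7695 red 0 green 7695 c 284.0 rows 59.5 123.5 [(np.float64(149.5), np.float64(0.0935), np.float64(0.0)), (np.float64(149.5), np.float64(0.0935), np.float64(0.0))]
  blob 2007 red 220 green 1787 c 284.0 rows 190.5 269.5 [(np.float64(150.1), np.float64(0.0235), np.float64(0.0)), (np.float64(150.1), np.float64(0.0235), np.float64(0.0))]
```

```bash
python3 -m inch '[{"hand":0.5,"slide":[0,0,0],"yaw":0},{"hand":0.5,"slide":[0,0,0.6],"yaw":0},{"hand":0.5,"slide":[-0.1,-1.5,3],"yaw":0},{"hand":0.5,"slide":[-0.5,-6,3],"yaw":0},{"hand":0.5,"slide":[-0.85,-10,3],"yaw":0},{"hand":0.5,"slide":[-0.85,-11.2,2.5],"yaw":0},{"hand":0.5,"slide":[-0.85,-11.2,1.3],"yaw":0},{"hand":0.5,"slide":[-0.85,-11.2,0.9],"yaw":0},{"hand":0.406,"slide":[-0.85,-11.2,0.5],"yaw":0},{"hand":0.4045,"slide":[-0.85,-11.2,0.3],"yaw":0}]'
python3 - <<'E'
from est import *
wfit(save='pics/w16.png')
E
```

```text
time_s: 33.12
tcp_pos: [0.5171, -0.2842, 0.1053]
ee_rot: [[-0.079, -0.997, -0.0], [-0.997, 0.079, -0.0], [0.0, 0.0, -1.0]]
wrist_force: [-0.8, 2.0, 0.1]
gripper_width: 0.597
t 33.125 F [-0.761  2.047  0.073] w 0.5966 tcp [ 0.517 -0.284  0.105]
  blob 7704 red 0 green 7704 c 286.0 rows 65.5 121.5 [(np.float64(143.8), np.float64(0.097), np.float64(0.0)), (np.float64(143.8), np.float64(0.097), np.float64(0.0))]
  blob 1913 red 161 green 1752 c 284.0 rows 181.5 261.5 [(np.float64(154.1), np.float64(0.0285), np.float64(0.0)), (np.float64(154.1), np.float64(0.0285), np.float64(0.0))]
```

```bash
python3 -m inch '[{"hand":0.4045,"slide":[0.02,0.3,-0.35],"yaw":0},{"hand":0.4045,"slide":[0.04,0.6,-0.7],"yaw":0},{"hand":0.4045,"slide":[0.07,0.85,-1.05],"yaw":0},{"hand":0.4045,"slide":[0.09,1.1,-1.4],"yaw":0},{"hand":0.4045,"slide":[0.1,1.3,-1.75],"yaw":0},{"hand":0.4045,"slide":[0.12,1.45,-2.1],"yaw":0},{"hand":0.4045,"slide":[0.13,1.55,-2.4],"yaw":0},{"hand":0.4045,"slide":[0.13,1.6,-2.7],"yaw":0},{"hand":0.404,"slide":[0.13,1.6,-2.7],"yaw":0},{"hand":0.404,"slide":[0.13,1.6,-2.75],"yaw":0}]'
python3 - <<'E'
from est import *
wfit(save='pics/w17.png')
E
```

```text
time_s: 34.42
tcp_pos: [0.5181, -0.2692, 0.0793]
ee_rot: [[-0.079, -0.997, 0.0], [-0.997, 0.079, -0.001], [0.001, -0.0, -1.0]]
wrist_force: [-2.8, -0.8, 7.6]
gripper_width: 0.599
t 34.425 F [-2.809 -0.85   7.63 ] w 0.5988 tcp [ 0.518 -0.269  0.079]
  blob 7309 red 0 green 7309 c 285.0 rows 59.5 119.5 [(np.float64(146.9), np.float64(0.0967), np.float64(0.0)), (np.float64(146.9), np.float64(0.0967), np.float64(0.0))]
  blob 2161 red 213 green 1948 c 284.0 rows 196.5 277.5 [(np.float64(153.7), np.float64(0.0214), np.float64(0.0)), (np.float64(153.7), np.float64(0.0214), np.float64(0.0))]
```

Same readings as unit a just before it settled; release gently, then rise.

```bash
python3 -m inch '[{"hand":0.403,"slide":[0,0,-0.1],"yaw":0},{"hand":0.402,"slide":[0,0,-0.15],"yaw":0},{"hand":0.4,"slide":[0,0,-0.15],"yaw":0},{"hand":0.398,"slide":[0,0,-0.15],"yaw":0},{"hand":0.395,"slide":[0,0,-0.15],"yaw":0},{"hand":0.38,"slide":[0,0,-0.15],"yaw":0},{"hand":0.3,"slide":[0,0,-0.1],"yaw":0},{"hand":0.2,"slide":[0,0,0],"yaw":0},{"hand":0.1,"slide":[0,0,3],"yaw":0},{"hand":0,"slide":[0,0,8],"yaw":0}]'
python3 -m inch '[{"hand":0,"slide":[0,2,6],"yaw":0},{"hand":0,"slide":[0,6,12],"yaw":0},{"hand":0,"slide":[-2,12,14],"yaw":0},{"hand":0,"slide":[-4,17,14],"yaw":0},{"hand":0,"slide":[-6,22,14],"yaw":0},{"hand":0,"slide":[-6,25,14],"yaw":0},{"hand":0,"slide":[-6,25,14],"yaw":0}]'
python3 - <<'E'
from est import *
I={n:capture(n) for n in('scene','side')}
cv2.imwrite('pics/fs.png',I['scene']);cv2.imwrite('pics/fd.png',I['side'])
f=lambda x:cv2.resize(x,None,fx=1.35,fy=1.35,interpolation=2)
cv2.imwrite('pics/final.png',np.vstack([f(I['scene'][120:310,60:510]),f(I['side'][130:380,60:510])]))
E
```

```text
time_s: 35.72
tcp_pos: [0.517, -0.2686, 0.1571]
ee_rot: [[-0.08, -0.997, -0.005], [-0.997, 0.08, 0.001], [-0.001, 0.005, -1.0]]
wrist_force: [0.9, 0.3, 0.5]
gripper_width: 0.928
time_s: 36.6
tcp_pos: [0.4578, -0.0174, 0.2985]
ee_rot: [[-0.076, -0.997, 0.001], [-0.997, 0.076, 0.0], [-0.001, -0.001, -1.0]]
wrist_force: [0.7, 0.4, 0.1]
gripper_width: 0.998
```

View pics/final.png

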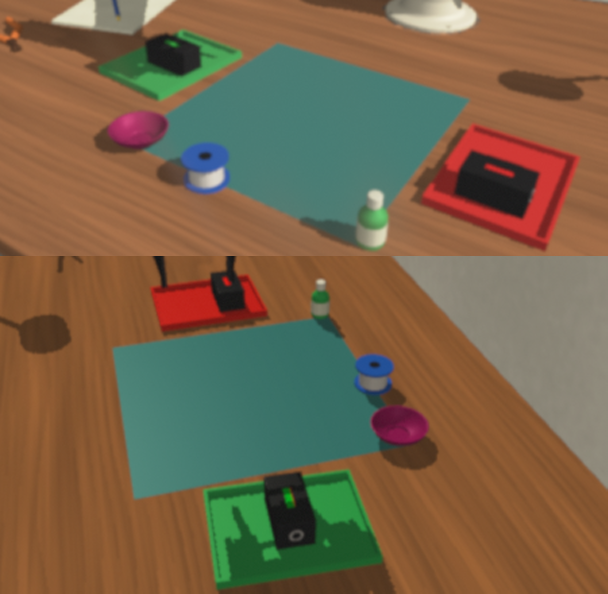

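Run:
```python
from est import *
I={'scene':cv2.imread('pics/fs.png'),'side':cv2.imread('pics/fd.png')}; C={n:cam(n) for n in I}
for u,g in(('a',(.561,.314,.049)),('b',(.516,-.296,.049))):
    o={}
    for n in I:
        p=proj(C[n],g).astype(int); r=I[n]; h=cv2.cvtColor(r,cv2.COLOR_BGR2HSV)
        m=(h[...,1]>110)&(h[...,2]>60); k=np.zeros_like(m); k[p[1]-14:p[1]+15,p[0]-14:p[0]+15]=1
        b=[x for x in blobs(m&k,8) if not(x[p[1]-14].any() or x[p[1]+14].any() or x[:,p[0]-14].any() or x[:,p[0]+14].any())]
        b=max(b,key=lambda x:x.sum()) if b else None
        if b is None: print(u,n,p,'none'); continue
        ys,xs=np.nonzero(b); q=cv2.minAreaRect(np.c_[xs,ys].astype(np.float32)); o[n]=(xs.mean(),ys.mean())
        hh=h[...,0][b>0]; print(u,n,p,b.sum(),'red',((hh<10)|(hh>170)).sum(),'green',((hh>45)&(hh<80)).sum())
    if len(o)==2: print(u,cross(C['scene'],o['scene'],C['side'],o['side']))
for n in I:  # bystanders moved?
    d=cv2.absdiff(I[n],cv2.imread(f'pics/{n}0.png')).max(2)
    for nm,X in dict(bottle=(.726,.215,.03),spool=(.743,-.032,.02),dish=(.73,-.174,.015)).items():
        p=proj(C[n],X).astype(int); print(n,nm,np.percentile(d[p[1]-15:p[1]+15,p[0]-15:p[0]+15],90))
```

```text
a scene [429 246] 146 red 146 green 0
a side [227 147] 48 red 48 green 0
a (array([0.56 , 0.312, 0.048]), np.float64(0.0037035975697936765))
b scene [186 152] 36 red 0 green 36
b side [272 306] 103 red 1 green 83
b (array([ 0.515, -0.299,  0.047]), np.float64(0.004293205089160919))
scene bottle 3.0
scene spool 3.0
scene dish 3.0
side bottle 2.0
side spool 2.0
side dish 3.0
```

Both window centres stand at 47–48 mm, against 49 mm expected for a unit lying flat on a tray floor. Both units are well inside the position limits and the bystanders have not moved.

```bash
python3 -c "
from station import finish_job
print(finish_job())"
```

```text
the job is handed in; nothing more can be done
None
```

I turned both units over and laid each one window side up on the floor of its tray. Unit a showed all red and is in the red tray; unit b showed about 90% green with a thin red strip and is in the green tray. I handed the job in at about 37 s of the 72 s allowed.

Each unit was gripped lightly near one end so it could pivot between the pads, tilted upright against the bench, then tipped over a tray wall. It was then gripped firmly, carried to its spot and lowered gently.

**Last checks (two camera views, taken before handing in):**

| Unit | Tray | Window centre (m) | Height expected if flat |
|---|---|---|---|
| a | red | (0.560, 0.312, 0.048) | 0.049 |
| b | green | (0.515, -0.299, 0.047) | 0.049 |

- **Placement:** both units are well inside the position limits. The arm is clear of everything, with its fingers open.
- **Bystanders:** the picture around the bottle, the dish and the spool is unchanged in both views.

**Checks that failed or disagreed:**
- The first attempt to tip unit a over by dragging it on the bench only stood it upright. One tilt estimate read 110° when it was really about 92°, so I used the tray wall instead.
- The wrist camera's tilt fit read about 150–157° for both units just before or after release, where flat is 180°. I don't trust it in that pose. The measured window heights and the final picture indicate the units are flat, but I did not measure their level directly.
- In the final height check the two views' rays missed each other by about 4 mm.

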